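# Weigh a reagent bottle without its sleeve

## Task

The square reagent bottle in the crate has to be weighed without its protective sleeve: leave the bottle standing bare and upright in the middle of the scale's pan, and the empty sleeve standing upright in the steel tray. The sleeve only clings to the bottle, so carry the bottle by its cap, set it down gently, and draw the sleeve straight up off it so that the bottle keeps standing: it must never be lifted or tilted by the sleeve. Do not disturb the two jars, the tube rack or the beaker.

Things in the scene. Friction and masses are not known exactly. Their poses are not given: they have to be found in the camera images.
- bottle: Square glass bottle: body 50 x 50 mm, 74 mm high; round neck 31 mm across up to 88 mm; white round screw cap 41 mm across from 88 to 109 mm. Weighs 2.6 to 3.6 N. Starts standing in its sleeve in one of the crate's four cells; nothing else there rises above the crate's rim. Origin: centre of its underside; z up, x and y square to its sides.
- cap (a point): Middle of the bottle's screw cap, on the bottle's axis, 98.5 mm above its underside. The cap is tight and does not turn. Hold it at this height or a little higher, so that the fingertips stay clear of the sleeve's top edge 26 mm below.
- sleeve: Black plastic sleeve round the bottle: square tube open at top and bottom, 60 x 60 mm outside, 72 mm high, wall 2.75 mm, 43 g, 2 mm play round the bottle. Starts with its underside and axes level with the bottle's. Its +y and -y walls are whole; its +x and -x walls have a slot 36 mm wide from 30 mm up to the top, through which fingers would squeeze the bottle. Origin: centre of its underside, z up.
- crate: White plastic bottle crate, 160 x 160 mm outside, 78 mm high, fixed to the bench; 2 x 2 cells 74 mm wide, centres at x, y = +-39 mm; inner floor 4 mm above its underside, outer walls 4 mm thick, partitions 67 mm high. The cells are too tight round the sleeve for fingers. Origin: centre of its underside, z up.
- jar_a: Short amber round screw jar, 58 mm across, 60 mm high, in a cell of the crate. Origin: centre of its underside.
- jar_b: Second such jar, in another cell.
- scale: White bench scale, body 215 (x) x 170 (y) mm, 47 mm high, display on its -x side, fixed to the bench. Origin: centre of its underside.
- pan (a point): Centre of the top of the scale's square steel pan (130 x 130 mm), 62 mm above the bench, 30 mm from the scale's centre along its +x axis. The pan is rigid.
- tray: Shallow steel tray, 190 (x) x 160 (y) mm, 18 mm high, walls and floor 3 mm thick, fixed to the bench. Origin: centre of its underside; z up.
- tube_rack: Blue rack with test tubes, 75 x 150 mm, 107 mm high, stands beyond the scale. Origin: centre of its underside.
- beaker: Glass beaker, 72 mm across, 90 mm high, stands beyond the scale. Origin: centre of its underside.
- sleeve_hold (a point): On the sleeve's axis, 64 mm above its underside: the height at which to hold it, across its whole +y and -y walls. Hold it within 12 mm of its top edge: the cap stands 37 mm above that edge and must stay clear of the gripper's body. To come off over the cap the sleeve has to rise more than 109 mm.
- sleeve_ribs (a point): On the sleeve's axis, level with four sprung rubber ribs inside it, 18 mm above its underside. They drag on the bottle with 1.7 to 2.4 N in all: more than the sleeve's weight (lifted by the cap, the bottle takes the sleeve along), less than the bottle's (it slides out of a carried sleeve). The drag ends 56 mm up. Pulled askew, the sleeve binds on the bottle and tilts it.

How it is judged (in metres and radians):
At the end, for the whole second after the job is handed in: The bottle stands bare on the scale's pan, upright within 0.06 rad, its axis within 30 mm of the pan's centre; the sleeve stands the same way up as before, upright within 0.06 rad, on the floor of the steel tray; both are at rest (horizontal distance between bottle and pan below 0.03 m and z of bottle in the frame of pan between -0.004 and 0.004 m and angle between each of bottle, sleeve's own z axis and vertical below 0.06 rad and linear speed of each of bottle, sleeve below 0.02 m/s and x of sleeve in the frame of tray between -0.068 and 0.068 m and y of sleeve in the frame of tray between -0.053 and 0.053 m and z of sleeve in the frame of tray below 0.007 m); the robot touches nothing.
It fails at once if the bottle is lifted (more than 5 mm off crate floor, bench or pan) while the fingers hold the sleeve (contact force between the fingers and sleeve above 1 N and height (world z) of bottle above 0.009 m and (height (world z) of bottle below 0.057 m or height (world z) of bottle above 0.067 m)).
It fails at once if the bottle is tilted by more than 0.15 rad while the fingers hold the sleeve, or tipped by more than 0.35 rad at any time ((contact force between the fingers and sleeve above 1 N and angle between bottle's own z axis and vertical above 0.15 rad) or angle between bottle's own z axis and vertical above 0.35 rad).
It fails at once if the bottle is banged on the scale (over 40 N) (contact force between bottle and scale above 40 N).
It fails at once if a jar is moved by more than 30 mm (distance of any of jar_a, jar_b from where it was at the start of the episode above 0.03 m).
It fails at once if the tube rack or the beaker is moved by more than 30 mm (distance of any of tube_rack, beaker from where it was at the start of the episode above 0.03 m).
It also fails if it takes over 58 s, if anything falls off the work surface, if the arm or the gripper's body presses on something with over 40 N, if the wrist force passes 120 N, or if a joint passes its speed limit or range.

## Robot

A 6-joint arm with a two-finger parallel gripper is mounted at the origin on the work surface. World frame = base frame: x ahead of the robot, y to its left, z up, the work surface at z = 0. Lengths are in mm, angles in rad, forces in N, time in s.
With the tool pointing down it reaches from about 350 to 875 mm from the base axis. Payload 4.2 kg.
Tool frame: the origin (TCP) lies midway between the tips of the shut fingers; the grasp point (between the pads) lies 19 mm behind it; x points along the fingers, y is the direction in which the jaws open and shut, and the axes are right-handed (so a half turn about x gives the same grasp; the last joint's range is limited). The gripper opens to 85 mm and grips with 20 to 120 N. Pads are 22 mm wide; open, the fingers measure 114 mm over their backs; the gripper's body (76 mm by 85 mm) begins 54 mm behind the grasp point. The pads swing forward as they close: fully open they stand 13 mm farther back than shut.
Start: joints at [1.577, 0.385, 0.008, 0, -1.194, -0.259], TCP at [156.291, 605.122, 231.312] pointing down, gripper open.
Joint ranges: [-3.14, 3.14], [-1.21, 2.06], [-1.07, 1.41], [-3.16, 2.05], [-2.99, -0.16], [-3.1, 3.1]. Speed limits (rad/s): [2.79, 2.79, 3.14, 3.14, 3.14, 3.14].

## Interface

Orientations are given as a unit quaternion [x, y, z, w].
In Python, from bench import readout, imaging, arm gives the robot as it stands.
- The arm moves only by the tool arm_command, never from a script. Its argument "increments" is a list of rows, each a list of 3 entries, a list of its own where there are three numbers: the turn, a rotation vector about the world's x, y, z in degrees, then the shift along the world's x, y, z in mm, then the closure, from 0 (fully open) to 1 (shut). In form: [[[ax, ay, az], [tx, ty, tz], fingers], ...]. A call has exactly 5 rows; each row is the pose to reach, as a shift and turn from the pose measured when the call began; what a row does not reach only later rows make up. A row lasts 1/10 s, in which the tool goes at most 50 mm and 8.59 degrees, less where a joint would pass 70% of its speed; a pose out of reach is approached as far as the arm can. A call with a gripper value outside its range is refused whole. The fingers move at their own pace and stop on an object; the grip force is fixed at half the most. Time passes only in rows, so rows that repeat a pose let the fingers close, or fill a call up. It gives the time, the measured TCP pose, the force and the opening at its end, in the units of the state.
- readout.read_state(): the state, without advancing time (a new reading comes with each control period).
- imaging.get_image(name): name is "scene" or "top" or "wrist"; returns (picture, depth): 480x640x3 uint8, blue, green, red; 480x640 float32, mm along the optical axis (not along the pixel's ray), 0 where there is no reading.
- imaging.camera_info(name): a dict with "vfov" (degrees; the focal length in pixels is half the picture's height over the tangent of half this angle, whatever the lens; pixels are square), "cx", "cy" (the principal point, pixels), "D" ([k1, k2, p1, p2, k3] as OpenCV has them; the pictures are not rectified), "eye" and "rotation" of the camera in the world; the wrist camera has in their place "T_tool_cam" (4x4, takes a point from camera to tool coordinates, whose origin is the TCP and whose axes are the tool frame's). Camera axes: x right, y down, z forward; pixel columns grow to the right and rows downward; lengths in mm; the calibration is good to about 2 mm. A picture is of the moment at which its call begins: read the wrist's pose just before it. camera_info takes no time and is no camera call.
- arm.job_done(): hands the job in, once; it reports no verdict.
The state is a dict: "clock": time; "joints": joint angles; "joint_vel": joint speeds; "joint_efforts": joint torques, N m; "position": TCP position; "ee_rot": TCP orientation; "contact_force": force on the tool from outside, world axes, zero at the start; "wrist_torque": the same for the moment, N m; "gripper_width": finger opening in mm.
Only numpy, scipy, OpenCV 4.12 (cv2) and the standard library are available. Lean on these libraries where they do the work, as an engineer would, in place of code of your own. Each camera call takes 0.05 s, during which the arm holds its last target. There are 200 camera calls.

## Working session

There is one attempt and no reset: what is moved stays moved. The work goes in short steps, Python scripts to look and compute and a tool call to move; the robot and the scene stay as the last step left them, time stands still between calls to the robot, and variables do not carry over. Pictures are saved under pics/ and viewed, about 8 in all and at most 12, crops included, and the job is handed in when it is done.

Besides the shell and the picture viewer there is one more tool, called after "Emit:" as a command line: name --argument value ..., lists and objects as JSON in quotes. arm_command: Moves the arm, as the interface text tells. Its arguments: {"type":"object","properties":{"increments":{"type":"array","items":{"type":"array"}}},"required":["increments"]}

```bash
mkdir -p pics; cat > h.py <<'E'
import numpy as np, cv2
from bench import readout, imaging, arm
from scipy.spatial.transform import Rotation as R
def K(ci):
    f=240/np.tan(np.radians(ci['vfov']/2)); return np.array([[f,0,ci['cx']],[0,f,ci['cy']],[0,0,1.]])
def pose(name,st=None):
    ci=imaging.camera_info(name)
    if name=='wrist':
        T=np.eye(4); T[:3,:3]=R.from_quat(st['ee_rot']).as_matrix(); T[:3,3]=st['position']
        T=T@np.array(ci['T_tool_cam']); return ci,T[:3,:3],T[:3,3]
    r=np.array(ci['rotation']); 
    return ci,(r if r.shape==(3,3) else R.from_quat(r).as_matrix()),np.array(ci['eye'])
def rays(name,px,st=None):
    ci,Rm,e=pose(name,st)
    n=cv2.undistortPoints(np.array(px,float).reshape(-1,1,2),K(ci),np.array(ci['D'],float)).reshape(-1,2)
    return e,np.c_[n,np.ones(len(n))]@Rm.T
def at_z(name,px,z,st=None):
    e,d=rays(name,px,st); s=(np.broadcast_to(z,len(d))-e[2])/d[:,2]; return e+d*s[:,None]
def cloud(name,dep,st=None):
    v,u=np.mgrid[:480,:640]; px=np.c_[u.ravel(),v.ravel()]
    e,d=rays(name,px,st); return (e+d*dep.reshape(-1,1)).reshape(480,640,3)
E
python3 - <<'E'
from h import *
s=readout.read_state();print(s)
for n in('top','scene'):
    im,d=imaging.get_image(n);cv2.imwrite(f'pics/{n}0.png',im);np.save(n+'0.npy',d);print(imaging.camera_info(n))
print(imaging.camera_info('wrist'))
E
```

```text
{'clock': 0.0, 'joints': array([ 1.57661167e+00,  3.85572722e-01,  6.62493022e-03, -5.36639279e-04,
       -1.19398044e+00, -2.58605424e-01]), 'joint_vel': array([ 6.12925224e-04,  1.79622719e-04, -2.84707628e-04,  4.18303562e-04,
       -2.17052113e-05,  4.62792851e-04]), 'joint_efforts': array([-2.16706330e-04, -3.92284262e+01,  1.88404620e+01,  4.18630511e+00,
       -4.53413857e-03,  5.67448126e-06]), 'position': array([156.13824923, 604.58015593, 230.20588049]), 'ee_rot': array([-0.70138134,  0.08997681,  0.70153223,  0.08843599]), 'contact_force': array([-0.61707088,  0.4649613 ,  0.15428296]), 'wrist_torque': array([ 0.02796038,  0.01229549, -0.04460371]), 'gripper_width': 85.21308654678359}
{'vfov': 44.125643132125965, 'cx': 321.59495206577816, 'cy': 231.9978835086676, 'D': array([-0.0402215,  0.       ,  0.       ,  0.       ,  0.       ]), 'eye': array([ 442.0466405 ,    9.27659501, 1141.05029274]), 'rotation': array([ 0.71066741, -0.69949913,  0.05788806, -0.04797674])}
{'vfov': 45.38249900980324, 'cx': 307.7163533049414, 'cy': 241.9758420114196, 'D': array([-0.14068097,  0.        ,  0.        ,  0.        ,  0.        ]), 'eye': array([1015.63960087, -562.13139434,  805.70159889]), 'rotation': array([ 0.88186547,  0.28447503, -0.11538644, -0.35787319])}
{'vfov': 62.29355109646078, 'cx': 322.92957225288393, 'cy': 240.61626329957394, 'D': array([-0.08286799,  0.        ,  0.        ,  0.        ,  0.        ]), 'T_tool_cam': array([[ 1.09920378e-03, -2.67216106e-01,  9.63636002e-01,
        -1.43134299e+02],
       [ 9.99998981e-01, -5.84232101e-04, -1.30268990e-03,
         5.82012252e-01],
       [ 9.11086809e-04,  9.63636452e-01,  2.67215192e-01,
        -6.77992058e+01],
       [ 0.00000000e+00,  0.00000000e+00,  0.00000000e+00,
         1.00000000e+00]])}
```

View pics/top0.png

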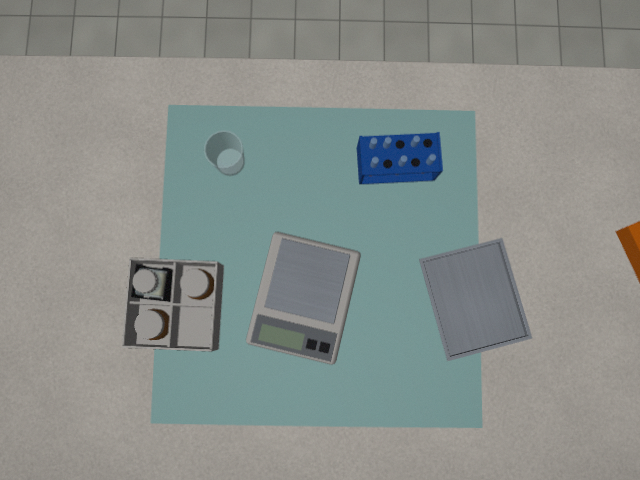

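View pics/scene0.png

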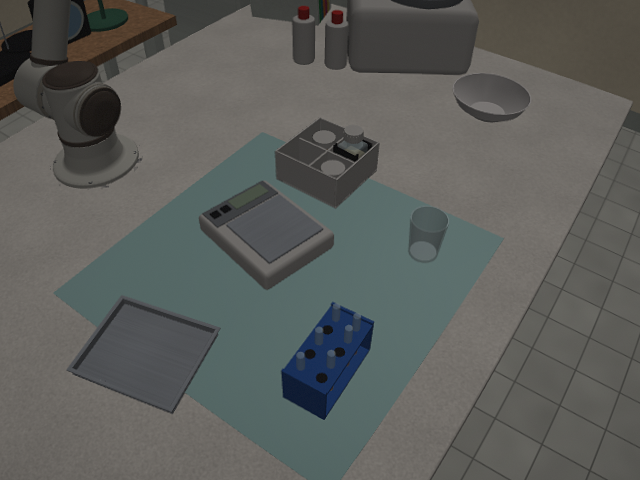

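The top view shows the bottle cap near (145,280) in the crate's upper-left cell, with the jars at (198,283) and (153,323). The pan corners are about (281,238), (351,252), (336,323), (266,311). The tray corners are about (419,259), (500,239), (532,337), (449,359). Next I measure these.

```bash
python3 - <<'E'
from h import *
im=cv2.imread('pics/top0.png'); d=np.load('top0.npy'); P=cloud('top',d)
m=(P[...,2]>103)&(P[...,2]<122); m[:, 240:]=0;m[:255]=0; m[360:]=0
q=P[m]; print('cap',len(q),q.mean(0),q.min(0),q.max(0))
def rect(m,n):
    pts=P[m][:,:2].astype(np.float32); print(n,len(pts),cv2.minAreaRect(pts),np.median(P[m][:,2]))
c=np.zeros((480,640),bool); c[250:360,110:240]=1; rect(c&(P[...,2]>73)&(P[...,2]<84),'craterim')
c[:]=0; c[225:370,240:370]=1; rect(c&(P[...,2]>57)&(P[...,2]<70),'pan');rect(c&(P[...,2]>30)&(P[...,2]<70),'scale')
print('pan px',at_z('top',[(281,238),(351,252),(336,323),(266,311)],62).round(1),at_z('top',[(281,238),(351,252),(336,323),(266,311)],62).mean(0))
t=at_z('top',[(419,259),(500,239),(532,337),(449,359)],18);print('tray',t.round(1),t.mean(0))
c=np.zeros((480,640),bool); c[225:370,400:550]=1; rect(c&(P[...,2]>10)&(P[...,2]<30),'tray')
cr=cv2.resize(im[250:360,110:240],None,fx=6,fy=5.4,interpolation=cv2.INTER_CUBIC); cr=im[250:350,115:230]; cr=cv2.resize(cr,None,fx=6,fy=6,interpolation=cv2.INTER_CUBIC)
cv2.imwrite('pics/crate0.png',cr)
E
```

```text
cap 473 [507.31348504 301.50798345 112.79631108] [487.35505568 281.52755194 103.17428633] [527.36474569 322.30677705 117.63995762]
craterim 1329 ((469.27923583984375, 264.6371765136719), (161.18785095214844, 160.95785522460938), 88.79383087158203) 77.70230441237072
pan 5055 ((488.1723327636719, 30.9141845703125), (138.38916015625, 191.120849609375), 77.1250228881836) 62.49676512497149
scale 10669 ((487.581787109375, 26.943161010742188), (170.40158081054688, 216.2946014404297), 77.2114486694336) 53.44979448543745
pan px [[592.7  69.8  62. ]
 [568.9 -59.2  62. ]
 [439.6 -33.1  62. ]
 [459.1  93.6  62. ]] [515.05695161  17.76901253  62.        ]
tray [[ 562.7 -192.3   18. ]
 [ 603.9 -349.9   18. ]
 [ 417.8 -405.9   18. ]
 [ 375.5 -247.1   18. ]] [ 489.99173426 -298.80522801   18.        ]
tray 1608 ((509.0449523925781, -293.42529296875), (238.63185119628906, 169.70753479003906), 15.064778327941895) 18.390358070984576
```

View pics/crate0.png

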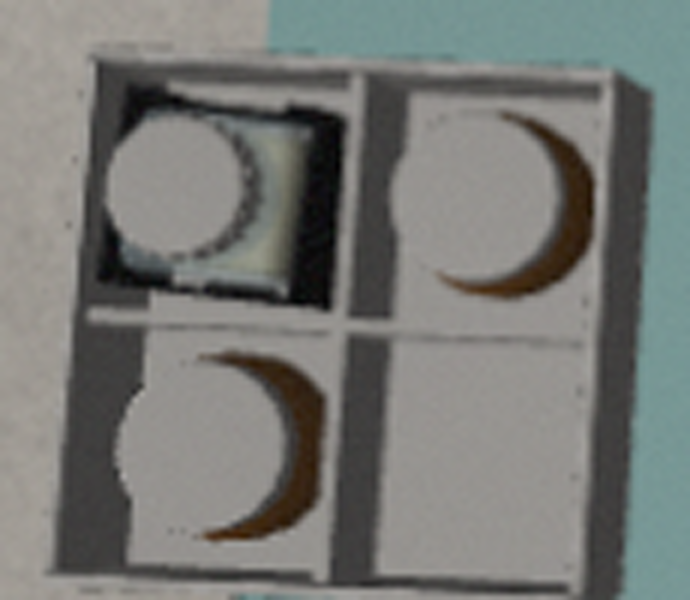

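The crop shows the sleeve's slots at its top and bottom edges (world ±x). Its top-rim corners are near crop pixels (130,90), (345,112), (328,308) and (100,285), and the cap centre is near (173,185).

```bash
python3 - <<'E'
from h import *
c=np.array([(130,90),(345,112),(328,308),(100,285)])/6+[115,250]
p=at_z('top',c,76); print(p.round(1),p.mean(0))
print('cap',at_z('top',[(173/6+115,185/6+250)],113))
for a,b in((0,1),(3,2),(0,3),(1,2)):
    v=p[b]-p[a]; print(np.degrees(np.arctan2(v[1],v[0])),np.hypot(*v[:2]))
s=readout.read_state();print(R.from_quat(s['ee_rot']).as_matrix().round(3))
m=R.from_quat(s['ee_rot']).as_matrix();print('tool y yaw',np.degrees(np.arctan2(m[1,1],m[0,1])))
E
```

```text
[[537.2 328.   76. ]
 [531.7 262.9  76. ]
 [473.1 265.   76. ]
 [478.7 333.5  76. ]] [505.16724274 297.36157082  76.        ]
cap [[506.56371387 302.8110069  113.        ]]
-94.8234739626375 65.28886129723273
-94.67176724881328 68.6894629978384
174.60016551472071 58.69691776500802
177.9259196637255 58.57950470194251
[[-0.    -0.25  -0.968]
 [-0.002 -0.968  0.25 ]
 [-1.     0.002 -0.   ]]
tool y yaw -104.49154257955212
```

Emit:
arm_command --increments '[[[0,0,10],[351,-302.5,0],0],[[0,0,10],[351,-302.5,0],0],[[0,0,10],[351,-302.5,0],0],[[0,0,10],[351,-302.5,0],0],[[0,0,10],[351,-302.5,0],0]]'

```text
clock: 0.6
position: [346.5, 440.1, 230.4]
ee_rot: [-0.706, 0.028, 0.707, 0.027]
contact_force: [1.2, 0.1, 0.2]
gripper_width: 85.1
```

Emit:
arm_command --increments '[[[0,0,0],[160.5,-138,-40],0],[[0,0,0],[160.5,-138,-40],0],[[0,0,0],[160.5,-138,-40],0],[[0,0,0],[160.5,-138,-40],0],[[0,0,0],[160.5,-138,-40],0]]'

```text
clock: 1.1
position: [508.7, 298.6, 188.6]
ee_rot: [-0.706, 0.031, 0.707, 0.027]
contact_force: [0.1, -0.4, -1.1]
gripper_width: 85.2
```

Emit:
arm_command --increments '[[[0,0,0],[0,0,0],0],[[0,0,0],[0,0,0],0],[[0,0,0],[0,0,0],0],[[0,0,0],[0,0,0],0],[[0,0,0],[0,0,0],0]]'

```text
clock: 1.6
position: [508.0, 299.7, 189.1]
ee_rot: [-0.706, 0.03, 0.707, 0.027]
contact_force: [0.1, -0.5, -0.3]
gripper_width: 85.2
```

```bash
python3 - <<'E'
from h import *
s=readout.read_state();im,d=imaging.get_image('wrist');cv2.imwrite('pics/w1.png',im);np.save('w1.npy',d)
P=cloud('wrist',d,s); p=s['position'];m=R.from_quat(s['ee_rot']).as_matrix();print(p,m[:,1])
near=np.hypot(P[...,0]-507,P[...,1]-302)<35
q=P[near&(P[...,2]>105)&(P[...,2]<122)];print(len(q),q.min(0),q.max(0),(q.min(0)+q.max(0))/2)
E
```

```text
[508.02417994 299.68772164 189.14052556] [-0.08030154 -0.99676105  0.00436601]
3896 [487.52356395 284.25879165 105.00378569] [529.29207537 326.0774096  115.62927986] [508.40781966 305.16810062 110.31653278]
```

View pics/w1.png

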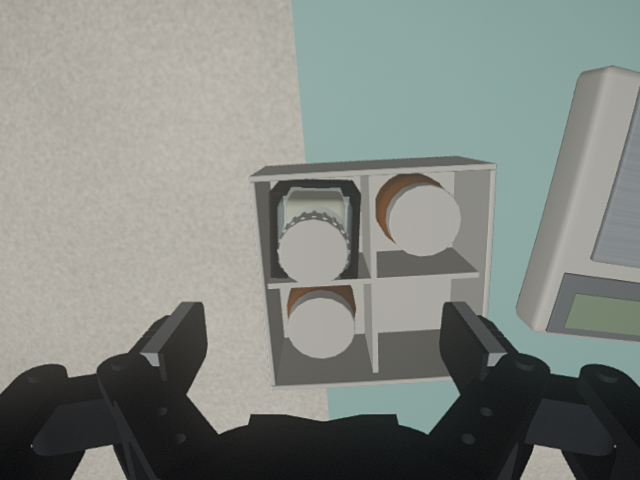

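The wrist view shows the cap at (314,251) and the sleeve square to the image. The pads are at columns ~185 and ~460, midpoint 323.

```bash
python3 - <<'E'
from h import *
s=readout.read_state();d=np.load('w1.npy');ci=imaging.camera_info('wrist')
P=cloud('wrist',d,s);m=R.from_quat(s['ee_rot']).as_matrix();T=(P-s['position'])@m
for uv in((185,305),(195,310),(200,350),(180,335),(150,360),(440,305),(460,320),(500,360),(490,365)): print(uv,d[uv[1],uv[0]],T[uv[1],uv[0]].round(1))
b=T[400:480,250:400].reshape(-1,3); b=b[d[400:480,250:400].ravel()>0]; print('body',len(b),b.max(0) if len(b) else 0, np.percentile(b[:,0],[50,90]) if len(b) else 0)
E
```

```text
(185, 305) 131.81006 [-21.9 -45.9 -11.7]
(195, 310) 130.6175 [-23.5 -42.1 -10.6]
(200, 350) 135.27248 [-22.9 -42.1   4.8]
(180, 335) 115.91426 [-39.  -41.9  -9.8]
(150, 360) 105.03864 [-50.6 -46.4  -8.5]
(440, 305) 356.98367 [185.4 106.4  84. ]
(460, 320) 122.34097 [-31.8  43.2 -11.1]
(500, 360) 97.94905 [-56.8  45.3 -12.4]
(490, 365) 103.28917 [-52.4  45.   -8.1]
body 11960 [191.07827999  77.64781845 218.74310241] [-81.70838952 188.59398391]
```

Emit:
arm_command --increments '[[[0,0,0],[0,5,-50],0],[[0,0,0],[0,5,-85],0],[[0,0,0],[0,5,-95],0],[[0,0,0],[0,5,-103],0],[[0,0,0],[0,5,-103],0]]'

```text
clock: 2.15
position: [508.4, 305.0, 86.4]
ee_rot: [-0.706, 0.03, 0.707, 0.027]
contact_force: [-0.1, -0.5, 0.5]
gripper_width: 85.6
```

Emit:
arm_command --increments '[[[0,0,0],[0,0,-5],0],[[0,0,0],[0,0,-5],0.6],[[0,0,0],[0,0,-5],0.8],[[0,0,0],[0,0,-5],1],[[0,0,0],[0,0,-5],1]]'

```text
clock: 2.65
position: [508.9, 305.2, 82.4]
ee_rot: [-0.706, 0.029, 0.707, 0.027]
contact_force: [-0.3, -0.6, 2.5]
gripper_width: 39.2
```

Emit:
arm_command --increments '[[[0,0,0],[0,0,0],1],[[0,0,0],[0,0,0],1],[[0,0,0],[0,0,0],1],[[0,0,0],[0,0,0],1],[[0,0,0],[0,0,0],1]]'

```text
clock: 3.15
position: [508.9, 305.1, 82.4]
ee_rot: [-0.706, 0.029, 0.707, 0.027]
contact_force: [0.3, 0.6, 0.5]
gripper_width: 39.9
```

Emit:
arm_command --increments '[[[0,0,0],[0,0,8],1],[[0,0,0],[0,0,22],1],[[0,0,0],[0,0,45],1],[[0,0,0],[0,0,75],1],[[0,0,0],[0,0,105],1]]'

```text
clock: 3.65
position: [508.2, 304.7, 187.6]
ee_rot: [-0.706, 0.03, 0.707, 0.027]
contact_force: [0.3, -0.3, -3.1]
gripper_width: 39.0
```

Emit:
arm_command --increments '[[[0,0,0],[0,0,20],1],[[0,0,0],[0,0,25],1],[[0,0,0],[0,0,25],1],[[0,0,0],[0,0,25],1],[[0,0,0],[0,0,25],1]]'

```text
clock: 4.15
position: [507.4, 304.0, 210.7]
ee_rot: [-0.705, 0.031, 0.708, 0.026]
contact_force: [0.1, -0.5, -3.5]
gripper_width: 39.4
```

```bash
python3 - <<'E'
from h import *
s=readout.read_state();print(s['position'],s['contact_force'],s['gripper_width'])
a,_=imaging.get_image('scene');b,_=imaging.get_image('top')
o=np.vstack([a[20:320,150:550],b[200:400,60:460]]);cv2.imwrite('pics/l1.png',o)
E
```

```text
[507.40650726 304.03412087 210.68127178] [ 0.11114962 -0.4694453  -3.49156038] 39.382852518123364
```

View pics/l1.png

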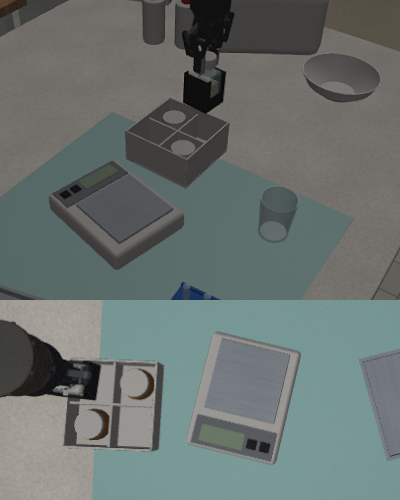

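The sleeve came up with the bottle, level and clear of the crate rim. Next I move over the pan.

Emit:
arm_command --increments '[[[0,0,0],[0,-10,0],1],[[0,0,0],[1,-30,0],1],[[0,0,0],[2,-60,0],1],[[0,0,0],[3,-90,0],1],[[0,0,0],[4,-120,0],1]]'

```text
clock: 4.75
position: [511.2, 181.6, 211.2]
ee_rot: [-0.705, 0.031, 0.708, 0.026]
contact_force: [-0.2, -0.1, -3.8]
gripper_width: 39.3
```

Emit:
arm_command --increments '[[[0,0,0],[1,-30,0],1],[[0,0,0],[2,-60,0],1],[[0,0,0],[3,-90,0],1],[[0,0,0],[4,-120,0],1],[[0,0,0],[4.5,-140,0],1]]'

```text
clock: 5.25
position: [514.6, 38.3, 211.3]
ee_rot: [-0.705, 0.032, 0.708, 0.026]
contact_force: [-0.1, 0.7, -3.8]
gripper_width: 39.5
```

Emit:
arm_command --increments '[[[0,0,0],[0,-13,0],1],[[0,0,0],[0,-18,0],1],[[0,0,0],[0,-18,0],1],[[0,0,0],[0,-18,0],1],[[0,0,0],[0,-18,0],1]]'

```text
clock: 5.75
position: [514.7, 21.0, 211.3]
ee_rot: [-0.705, 0.032, 0.708, 0.026]
contact_force: [-0.1, 0.1, -3.0]
gripper_width: 39.7
```

```bash
python3 - <<'E'
from h import *
s=readout.read_state();print(s['position'],s['contact_force'],s['gripper_width'],R.from_quat(s['ee_rot']).as_matrix().round(3))
a,d=imaging.get_image('wrist');cv2.imwrite('pics/w2.png',a);np.save('w2.npy',d)
b,_=imaging.get_image('scene');cv2.imwrite('pics/s2.png',b)
E
```

```text
[514.70273421  21.034598   211.32386095] [-0.10578193  0.14525294 -3.01992528] 39.70317666833693 [[-0.005 -0.082 -0.997]
 [-0.007 -0.997  0.082]
 [-1.     0.008  0.005]]
```

View pics/w2.png

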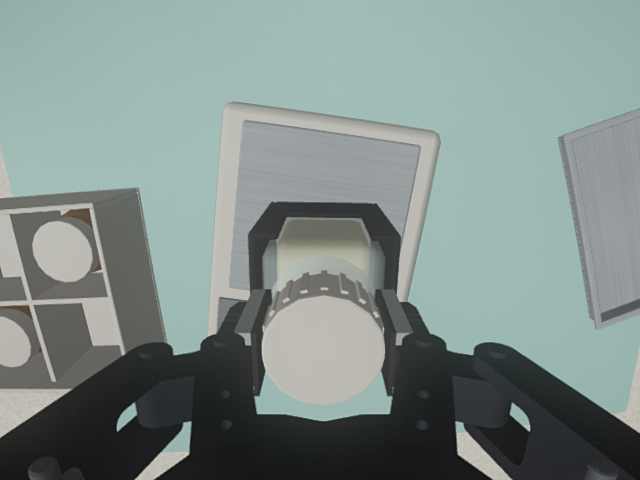

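The wrist view shows the bottle in its sleeve held level over the pan. The pan's visible corners are at (245,121), (422,145) and (231,287).

```bash
python3 - <<'E'
from h import *
s=readout.read_state()
p=at_z('wrist',[(245,121),(422,145),(231,287)],62,s);print(p.round(1))
u=p[1]-p[0];print(np.linalg.norm(u)); n=np.array([u[1],-u[0],0])/np.linalg.norm(u); n*=-np.sign(n[0]); print('pan',(p[0]+p[1])/2+65*n)
E
```

```text
[[593.2  68.7  62. ]
 [566.1 -56.6  62. ]
 [468.5  96.6  62. ]]
128.17485502352255
pan [516.1492585   19.76562606  62.        ]
```

Emit:
arm_command --increments '[[[0.3,-0.2,0],[1.5,0,-15],1],[[0.3,-0.2,0],[1.5,0,-32],1],[[0.3,-0.2,0],[1.5,0,-48],1],[[0.3,-0.2,0],[1.5,0,-57],1],[[0.3,-0.2,0],[1.5,0,-60],1]]'

```text
clock: 6.35
position: [515.8, 21.2, 150.3]
ee_rot: [-0.705, 0.03, 0.708, 0.027]
contact_force: [-0.9, 0.9, -3.9]
gripper_width: 39.5
```

Emit:
arm_command --increments '[[[0,0,0],[0,-1,-3],1],[[0,0,0],[0,-1,-5],1],[[0,0,0],[0,-1,-7],1],[[0,0,0],[0,-1,-8],1],[[0,0,0],[0,-1,-8],1]]'

```text
clock: 6.85
position: [515.8, 20.2, 142.4]
ee_rot: [-0.705, 0.03, 0.708, 0.027]
contact_force: [-0.7, -0.9, -3.0]
gripper_width: 39.2
```

Emit:
arm_command --increments '[[[0,0,0],[0,0,-0.5],1],[[0,0,0],[0,0,-1],1],[[0,0,0],[0,0,-1],1],[[0,0,0],[0,0,-1],1],[[0,0,0],[0,0,-1],1]]'

```text
clock: 7.35
position: [515.8, 20.2, 141.5]
ee_rot: [-0.705, 0.03, 0.708, 0.027]
contact_force: [-0.3, -0.6, -4.3]
gripper_width: 39.3
```

Emit:
arm_command --increments '[[[0,0,0],[0,0,-0.5],1],[[0,0,0],[0,0,-1],1],[[0,0,0],[0,0,-1],1],[[0,0,0],[0,0,-1],1],[[0,0,0],[0,0,-1],1]]'

```text
clock: 7.85
position: [515.8, 20.2, 140.5]
ee_rot: [-0.705, 0.03, 0.708, 0.027]
contact_force: [-0.5, -0.2, -2.5]
gripper_width: 39.6
```

Emit:
arm_command --increments '[[[0,0,0],[0,0,-0.5],1],[[0,0,0],[0,0,-1],1],[[0,0,0],[0,0,-1],1],[[0,0,0],[0,0,-1],1],[[0,0,0],[0,0,-1],1]]'

```text
clock: 8.35
position: [516.2, 20.2, 140.5]
ee_rot: [-0.706, 0.03, 0.707, 0.027]
contact_force: [-2.1, -0.0, 6.1]
gripper_width: 39.6
```

Contact: the load is on the pan. I release it.

Emit:
arm_command --increments '[[[0,0,0],[0,0,0],1],[[0,0,0],[0,0,0],0.5],[[0,0,0],[0,0,0],0.3],[[0,0,0],[0,0,0],0],[[0,0,0],[0,0,0],0]]'

```text
clock: 8.85
position: [516.4, 20.2, 140.4]
ee_rot: [-0.706, 0.03, 0.707, 0.027]
contact_force: [-0.3, -0.3, -0.3]
gripper_width: 83.4
```

Emit:
arm_command --increments '[[[0,0,0],[0,0,0],0],[[0,0,0],[0,0,0],0],[[0,0,0],[0,0,0],0],[[0,0,0],[0,0,0],0],[[0,0,0],[0,0,0],0]]'

```text
clock: 9.35
position: [516.3, 20.2, 140.4]
ee_rot: [-0.706, 0.03, 0.707, 0.027]
contact_force: [0.7, -0.5, -0.2]
gripper_width: 85.8
```

```bash
python3 - <<'E'
from h import *
s=readout.read_state();print(s['position'],s['contact_force'],s['gripper_width'],R.from_quat(s['ee_rot']).as_matrix().round(3))
a,d=imaging.get_image('wrist');np.save('w3.npy',d);b,_=imaging.get_image('scene')
b=cv2.resize(b[120:300,180:350],None,fx=2,fy=2,interpolation=cv2.INTER_CUBIC); 
cv2.imwrite('pics/w3.png',np.hstack([a[120:480,100:540],b]))
P=cloud('wrist',d,s)
q=P[(P[...,2]>164)&(P[...,2]<180)&(np.hypot(P[...,0]-516,P[...,1]-20)<30)];print('cap',len(q),(np.percentile(q,1,0)+np.percentile(q,99,0))/2,q[:,2].mean())
E
```

```text
[516.34110668  20.21386629 140.38109086] [ 0.69378191 -0.47003374 -0.17970895] 85.75415742470864 [[-0.002 -0.08  -0.997]
 [-0.003 -0.997  0.08 ]
 [-1.     0.003  0.002]]
cap 11837 [516.13952558  19.64123813 168.77722632] 171.0881516932625
```

View pics/w3.png

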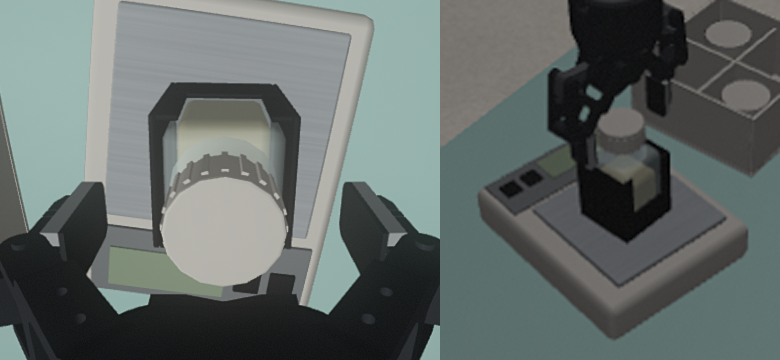

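The bottle stands upright on the pan with its sleeve square between the open fingers (sleeve columns 150–300 of the crop, cap centre near (224,231)). I go straight down to the sleeve.

Emit:
arm_command --increments '[[[0,0,0],[0,0,-10],0],[[0,0,0],[0,0,-20],0],[[0,0,0],[0,0,-29],0],[[0,0,0],[0,0,-35],0],[[0,0,0],[0,0,-37],0]]'

```text
clock: 9.95
position: [515.8, 20.0, 102.1]
ee_rot: [-0.705, 0.03, 0.708, 0.027]
contact_force: [0.1, 0.0, 0.5]
gripper_width: 85.3
```

Emit:
arm_command --increments '[[[0.1,-0.1,0],[0,0,0],0],[[0.1,-0.1,0],[0,0,0],0],[[0.1,-0.1,0],[0,0,0],0.2],[[0.1,-0.1,0],[0,0,0],0.25],[[0.1,-0.1,0],[0,0,0],0.28]]'

```text
clock: 10.45
position: [515.9, 20.1, 102.4]
ee_rot: [-0.706, 0.029, 0.707, 0.028]
contact_force: [-0.7, 0.3, -0.5]
gripper_width: 61.7
```

Emit:
arm_command --increments '[[[0,0,0],[0,0,0],0.3],[[0,0,0],[0,0,0],0.33],[[0,0,0],[0,0,0],0.4],[[0,0,0],[0,0,0],0.5],[[0,0,0],[0,0,0],0.5]]'

```text
clock: 10.95
position: [516.2, 20.1, 102.8]
ee_rot: [-0.706, 0.029, 0.707, 0.028]
contact_force: [-0.4, -0.1, 5.1]
gripper_width: 59.2
```

Emit:
arm_command --increments '[[[0,0,0],[0,0,0],0.6],[[0,0,0],[0,0,0],0.6],[[0,0,0],[0,0,0],0.6],[[0,0,0],[0,0,0],0.6],[[0,0,0],[0,0,0],0.6]]'

```text
clock: 11.45
position: [516.2, 20.1, 102.8]
ee_rot: [-0.706, 0.029, 0.707, 0.028]
contact_force: [-0.9, -0.4, 2.4]
gripper_width: 59.3
```

Emit:
arm_command --increments '[[[0,0,0],[0,0,1],0.6],[[0,0,0],[0,0,2],0.6],[[0,0,0],[0,0,4],0.6],[[0,0,0],[0,0,6],0.6],[[0,0,0],[0,0,8],0.6]]'

```text
clock: 11.95
position: [515.7, 20.0, 110.6]
ee_rot: [-0.706, 0.029, 0.707, 0.028]
contact_force: [0.4, -0.0, -2.7]
gripper_width: 59.0
```

```bash
python3 - <<'E'
from h import *
s=readout.read_state();print(s['position'],s['contact_force'],s['wrist_torque'],s['gripper_width'],R.from_quat(s['ee_rot']).as_matrix().round(4))
a,d=imaging.get_image('wrist')
P=cloud('wrist',d,s)
q=P[(P[...,2]>164)&(P[...,2]<180)&(np.hypot(P[...,0]-516,P[...,1]-20)<30)];print('cap',len(q),(np.percentile(q,1,0)+np.percentile(q,99,0))/2,q[:,2].mean())
A=np.c_[q[:,:2]-q[:,:2].mean(0),np.ones(len(q))];k=np.abs(q[:,2]-np.median(q[:,2]))<2;print('tilt',np.linalg.lstsq(A[k],q[k,2],rcond=None)[0])
E
```

```text
[515.7325014   19.99879646 110.6182162 ] [ 3.57478283e-01 -9.08267200e-04 -2.68616326e+00] [0.02034925 0.05896043 0.01395776] 58.99256154497881 [[-0.0026 -0.0805 -0.9968]
 [-0.002  -0.9968  0.0805]
 [-1.      0.0022  0.0024]]
cap 11659 [525.03553719  20.00031623 171.00947192] 170.74716617527952
tilt [-1.65009359e-02  2.56102790e-03  1.71376684e+02]
```

The cap is still at z ≈ 171 while the sleeve has risen 8 mm, and the pull matches the drag. I continue straight up.

Emit:
arm_command --increments '[[[0,0,0],[0,0,4],0.6],[[0,0,0],[0,0,9],0.6],[[0,0,0],[0,0,14],0.6],[[0,0,0],[0,0,19],0.6],[[0,0,0],[0,0,24],0.6]]'

```text
clock: 12.5
position: [515.9, 20.0, 135.6]
ee_rot: [-0.706, 0.029, 0.707, 0.028]
contact_force: [0.2, 0.1, -2.3]
gripper_width: 59.1
```

Emit:
arm_command --increments '[[[0,0,0],[0,0,5],0.6],[[0,0,0],[0,0,10],0.6],[[0,0,0],[0,0,15],0.6],[[0,0,0],[0,0,20],0.6],[[0,0,0],[0,0,25],0.6]]'

```text
clock: 13.0
position: [516.0, 20.0, 161.2]
ee_rot: [-0.706, 0.029, 0.707, 0.028]
contact_force: [0.7, -0.5, -0.4]
gripper_width: 59.2
```

Emit:
arm_command --increments '[[[0,0,0],[0.5,0,5],0.6],[[0,0,0],[0.5,0,10],0.6],[[0,0,0],[0.5,0,15],0.6],[[0,0,0],[0.5,0,20],0.6],[[0,0,0],[0.5,0,25],0.6]]'

```text
clock: 13.5
position: [516.5, 20.0, 186.6]
ee_rot: [-0.706, 0.029, 0.707, 0.028]
contact_force: [-0.1, -0.6, -0.3]
gripper_width: 59.0
```

Drag is gone, leaving only the sleeve's own weight. I continue up to TCP z ≈ 245.

Emit:
arm_command --increments '[[[0,0,0],[0,0,5],0.6],[[0,0,0],[0,0,12],0.6],[[0,0,0],[0,0,19],0.6],[[0,0,0],[0,0,26],0.6],[[0,0,0],[0,0,33],0.6]]'

```text
clock: 14.0
position: [516.5, 20.0, 220.3]
ee_rot: [-0.706, 0.029, 0.707, 0.028]
contact_force: [-0.9, -0.9, -0.2]
gripper_width: 59.4
```

Emit:
arm_command --increments '[[[0,0,0],[0,0,8],0.6],[[0,0,0],[0,0,16],0.6],[[0,0,0],[0,0,24],0.6],[[0,0,0],[0,0,28],0.6],[[0,0,0],[0,0,28],0.6]]'

```text
clock: 14.5
position: [516.9, 20.1, 249.1]
ee_rot: [0.707, -0.029, -0.706, -0.028]
contact_force: [-0.2, -0.2, -1.0]
gripper_width: 59.1
```

```bash
python3 - <<'E'
from h import *
s=readout.read_state();print(s['position'],s['contact_force'],s['gripper_width'],R.from_quat(s['ee_rot']).as_matrix().round(4))
b,_=imaging.get_image('scene');cv2.imwrite('pics/s4.png',cv2.resize(b[60:420,60:400],None,fx=1.6,fy=1.6))
E
```

```text
[516.88941475  20.1114548  249.09102589] [-0.22253293 -0.1966993  -0.98831183] 59.12520518734359 [[ 2.000e-04 -8.030e-02 -9.968e-01]
 [-1.400e-03 -9.968e-01  8.030e-02]
 [-1.000e+00  1.300e-03 -4.000e-04]]
```

View pics/s4.png

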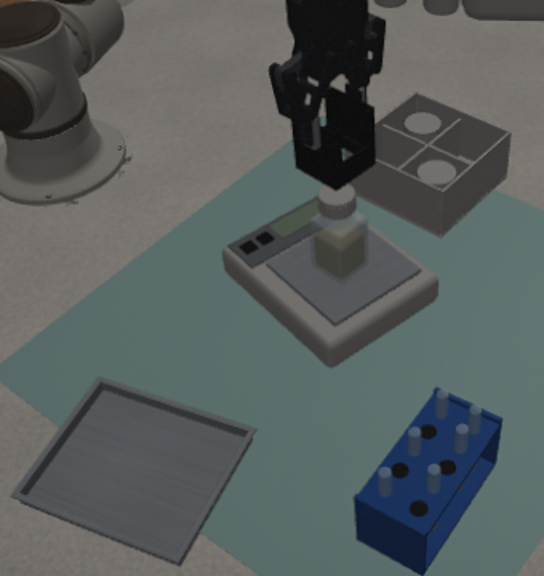

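The bottle stands bare on the pan at about (340,235), and the sleeve hangs clear above the cap. Next is the move to the tray.

Emit:
arm_command --increments '[[[0,0,0],[-2,-20,0],0.6],[[0,0,0],[-5,-60,0],0.6],[[0,0,0],[-9,-105,0],0.6],[[0,0,0],[-13,-150,0],0.6],[[0,0,0],[-17,-195,0],0.6]]'

```text
clock: 15.05
position: [498.9, -176.4, 248.0]
ee_rot: [-0.706, 0.029, 0.707, 0.028]
contact_force: [1.1, -0.2, -0.8]
gripper_width: 59.2
```

Emit:
arm_command --increments '[[[0,0,0],[-3,-40,0],0.6],[[0,0,0],[-6,-75,-15],0.6],[[0,0,0],[-9,-105,-40],0.6],[[0,0,0],[-10,-118,-70],0.6],[[0,0,0],[-10,-121,-100],0.6]]'

```text
clock: 15.55
position: [488.2, -299.1, 146.4]
ee_rot: [-0.706, 0.03, 0.707, 0.029]
contact_force: [0.8, 0.5, -0.7]
gripper_width: 59.2
```

```bash
python3 - <<'E'
from h import *
s=readout.read_state();print(s['position'],s['contact_force'],s['gripper_width'],R.from_quat(s['ee_rot']).as_matrix().round(4))
b,_=imaging.get_image('wrist');cv2.imwrite('pics/w5.png',b)
E
```

```text
[ 488.24025711 -299.07615577  146.42560226] [ 0.76659549  0.45131068 -0.65431818] 59.19368973851112 [[-0.0022 -0.0824 -0.9966]
 [-0.0012 -0.9966  0.0824]
 [-1.      0.0014  0.0021]]
```

View pics/w5.png

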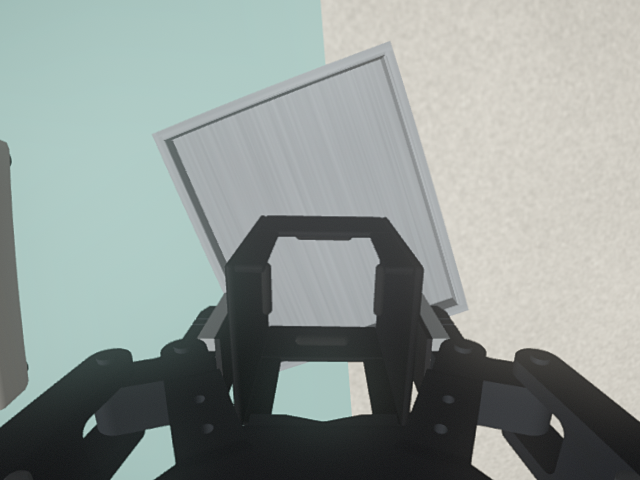

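The wrist view shows the sleeve held upright over the middle of the tray, whose corners are near (155,135), (388,43) and (465,305). I descend.

Emit:
arm_command --increments '[[[0,0,0],[1,1,-25],0.6],[[0,0,0],[1,1,-55],0.6],[[0,0,0],[1,1,-80],0.6],[[0,0,0],[1,1,-92],0.6],[[0,0,0],[1,1,-95],0.6]]'

```text
clock: 16.1
position: [485.5, -295.7, 44.6]
ee_rot: [-0.701, 0.028, 0.712, 0.031]
contact_force: [-0.3, 0.3, -0.7]
gripper_width: 58.8
```

Emit:
arm_command --increments '[[[0,0,0],[0,0,-2],0.6],[[0,0,0],[0,0,-4],0.6],[[0,0,0],[0,0,-5],0.6],[[0,0,0],[0,0,-5],0.6],[[0,0,0],[0,0,-5],0.6]]'

```text
clock: 16.6
position: [486.1, -295.9, 44.0]
ee_rot: [-0.702, 0.028, 0.711, 0.03]
contact_force: [-6.1, 3.1, 15.2]
gripper_width: 59.3
```

Emit:
arm_command --increments '[[[0,0,0],[0,0,-0.5],0.6],[[0,0,0],[0,0,-1],0.6],[[0,0,0],[0,0,-1],0.6],[[0,0,0],[0,0,-1],0.6],[[0,0,0],[0,0,-1],0.6]]'

```text
clock: 17.1
position: [486.9, -296.2, 44.0]
ee_rot: [-0.703, 0.028, 0.711, 0.029]
contact_force: [-0.6, 1.3, 7.1]
gripper_width: 59.0
```

Touched down lightly. I release and retreat upward.

Emit:
arm_command --increments '[[[0,0,0],[0,0,0],0.5],[[0,0,0],[0,0,0],0.3],[[0,0,0],[0,0,0],0.1],[[0,0,0],[0,0,0],0],[[0,0,0],[0,0,0],0]]'

```text
clock: 17.6
position: [486.8, -296.2, 43.7]
ee_rot: [-0.702, 0.028, 0.711, 0.029]
contact_force: [0.6, -0.6, -0.7]
gripper_width: 85.4
```

Emit:
arm_command --increments '[[[0,0,0],[0,0,3],0],[[0,0,0],[0,0,15],0],[[0,0,0],[0,0,35],0],[[0,0,0],[0,0,65],0],[[0,0,0],[0,0,100],0]]'

```text
clock: 18.1
position: [486.2, -296.0, 144.9]
ee_rot: [-0.702, 0.028, 0.711, 0.03]
contact_force: [-0.4, 0.4, 0.6]
gripper_width: 85.5
```

Emit:
arm_command --increments '[[[0,0,0],[-30,0,45],0],[[0,0,0],[-60,0,80],0],[[0,0,0],[-80,0,90],0],[[0,0,0],[-80,0,90],0],[[0,0,0],[-80,0,90],0]]'

```text
clock: 18.6
position: [406.1, -296.0, 236.0]
ee_rot: [-0.703, 0.028, 0.71, 0.03]
contact_force: [0.1, 0.3, -0.9]
gripper_width: 85.3
```

```bash
python3 - <<'E'
from h import *
s=readout.read_state();print(s['clock'],s['position'],s['contact_force'],s['gripper_width'])
b,_=imaging.get_image('scene');t,d=imaging.get_image('top');P=cloud('top',d)
q=P[(P[...,2]>160)&(P[...,2]<180)&(np.hypot(P[...,0]-516,P[...,1]-20)<40)];print('cap',len(q),(q.min(0)+q.max(0))/2 if len(q) else 0)
q=P[(P[...,2]>68)&(P[...,2]<82)&(np.hypot(P[...,0]-488,P[...,1]+297)<60)];print('sleeve rim',len(q))
if len(q):print(cv2.minAreaRect(q[:,:2].astype(np.float32)),q[:,2].mean())
cv2.imwrite('pics/f.png',np.vstack([np.hstack([b[100:420,60:390],t[200:380,100:540][:, :440].copy() if 0 else cv2.resize(t[210:370,230:550],None,fx=1.4,fy=2)[:320]])]))
E
```

```text
18.6 [ 406.11364766 -296.01745748  235.9553441 ] [ 0.09163035  0.29004051 -0.85395055] 85.3313142295758
cap 499 [514.81962246  18.74337288 168.71249354]
sleeve rim 0
```

View pics/f.png

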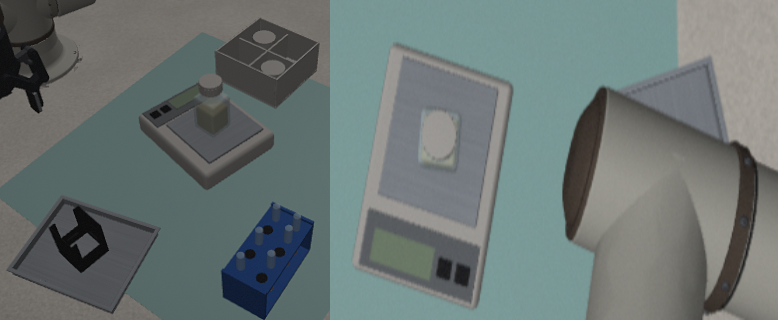

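The bottle stands bare at mid-pan and the sleeve is in the tray. The arm hides the tray from the top camera, so I check the sleeve's uprightness from scene depth.

```bash
python3 - <<'E'
from h import *
b,d=imaging.get_image('scene');P=cloud('scene',d)
n=np.hypot(P[...,0]-488,P[...,1]+297)<55
for lo,hi in((66,85),(28,38)):
    q=P[n&(P[...,2]>lo)&(P[...,2]<hi)];print(len(q),np.percentile(q[:,2],[5,50,95]) if len(q) else '',cv2.minAreaRect(q[:,:2].astype(np.float32)) if len(q) else '')
q=P[n&(P[...,2]>71)];c=q[:,:2].mean(0)
print('max z',P[n][:,2].max())
for w in(0,1):
  for s in(-1,1):
    k=n&((P[...,1]+297)*s>15)&(P[...,2]>40);print(s,np.percentile(P[k][:,2],[90,97,99]).round(1),k.sum())
  break
cv2.imwrite('pics/z.png',cv2.resize(b[280:420,60:230],None,fx=4,fy=4,interpolation=cv2.INTER_CUBIC))
E
```

```text
285 [66.69650904 73.16811997 76.68184623] ((486.0293273925781, -296.10894775390625), (61.467430114746094, 62.93925094604492), 84.59197998046875)
272 [28.68329703 32.38365383 36.91455055] ((487.6822814941406, -296.29595947265625), (60.036041259765625, 63.44007873535156), 84.69612121582031)
max z 590.7351101036512
-1 [530.3 548.8 557.2] 2024
1 [560.2 574.3 581.2] 2933
```

View pics/z.png

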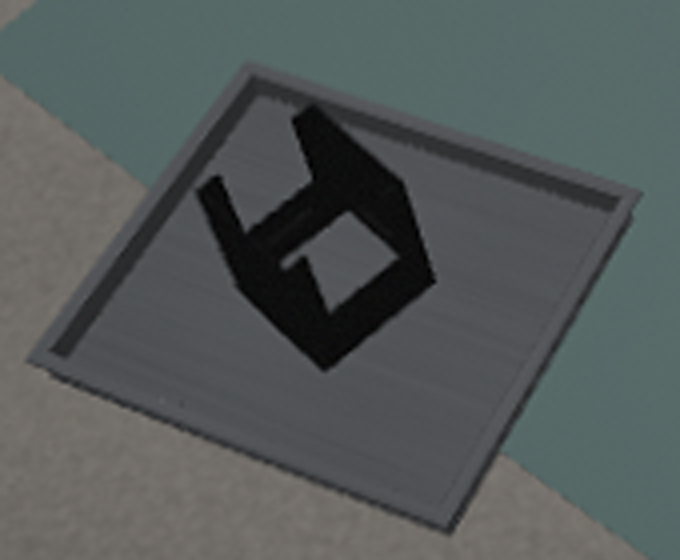

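The sleeve stands flat: its rim is at z ≈ 75 mm, as expected from the 3 mm floor plus 72 mm, and it is centred within about 5 mm of the tray's middle. I hand in.

```bash
python3 -c "
from bench import arm; print(arm.job_done())"
```

```text
the job is handed in; nothing more can be done
None
```

The job was handed in at about 19 s of the 58 s allowed. The bottle stands bare on the scale's pan, and the empty sleeve stands upright in the steel tray. The hand-in itself returned no verdict.

**How it was done:** I lifted the bottle by its cap out of the crate and set it down gently on the pan (last reading about 6 N). I then held the sleeve across its whole walls and drew it straight up. The pull was about 2.7 N at first and dropped to the sleeve's own weight once it was free. I stood the sleeve in the tray and moved the open gripper clear.

**Last checks:**
- **Bottle:** the cap is at about (515, 19) mm and the pan's centre at about (516, 20) mm, so they agree to within 2 mm. The cap top is at z ≈ 171 mm by the wrist camera, unchanged when checked 8 mm into the pull. In the final picture the bottle is upright and bare.
- **Sleeve:** the rim is at z ≈ 75 mm, about right for standing on the tray floor. Its centre is at about (487, −296) mm, against about (490, −299) mm for the tray's centre.
- **Others:** the jars and the tube rack look unmoved in the last picture, and the gripper was touching nothing. The beaker was not in that crop, but the arm never went near it.

**Disagreements:**
- The top and wrist cameras differed by about 3 mm on the cap's position in the crate. I used the wrist camera's value.
- The arm hid the tray from the top camera at the end, so the sleeve was checked with the scene camera only. Its depth suggested about 0.04 rad of lean (limit 0.06), which I put down to noise.
- The last descent into the tray ran a little faster than planned. It peaked at about 15 N in the readings, with no visible effect.

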